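# Start and close the screw cap of a specimen canister

## Robot

A 6-joint arm with a two-finger parallel gripper is mounted at the origin on the work surface. World frame = base frame: x ahead of the robot, y to its left, z up, the work surface at z = 0. Lengths are in m, angles in rad, forces in N, time in s.
With the tool pointing down it reaches from about 0.3 to 0.95 m from the base axis. Payload 3.1 kg.
Tool frame: the origin (TCP) lies midway between the tips of the shut fingers; the grasp point (between the pads) lies tcp_to_grasp behind it (tcp_to_grasp is the distance from the TCP to the grasp point, in m); z points along the fingers, x is the direction in which the jaws open and shut, and the axes are right-handed (so a half turn about z gives the same grasp; the last joint's range is limited). The gripper opens to 85 mm and grips with 20 to 120 N. Pads are 22 mm wide; open, the fingers measure 114 mm over their backs; the gripper's body (76 mm by 85 mm) begins 54 mm behind the grasp point. The pads swing forward as they close: fully open they stand 13 mm farther back than shut.
Start: joints at [-1.242, 0.308, 1.634, -0, 1.2, -0.07], TCP at [0.243, -0.576, 0.231] pointing down, gripper open.
Joint ranges: [-3.06, 3.06], [-0.79, 1.96], [0.05, 2.63], [-1.19, 4.34], [0.05, 2.64], [-2.94, 2.94]. Speed limits (rad/s): [2.79, 2.79, 3.14, 3.14, 3.14, 3.14].

## Interface

Orientations are given as a rotation vector (axis times angle).
In Python, from rig import * gives the robot as it stands. The module is installed in compiled form; this text tells all that it offers.
- The arm moves only by the shell command python3 -m handwheel 'ROWS' [OPENING]. ROWS is JSON, a list of rows, each an object of numbers: "tx", "ty", "tz": the shift along the tool's x, y, z in mm; "turn": the turn about the tool's z in rad. In form: [{"tx": .., "ty": .., "tz": .., "turn": ..}, ...]. A call has 1 to 5 rows; each row shifts and turns the commanded pose from where the row before left it, along the tool's axes as they then stand; what a row does not reach is not made up. A row lasts 1/12 s, in which the tool goes at most 41.7 mm and 7.16 degrees, less where a joint would pass 70% of its speed; a pose out of reach is approached as far as the arm can. A call with a gripper value outside its range is refused whole. OPENING is the finger opening in mm, from 0 to 85.4, set as the call begins (- or left out, the last holds). The fingers move at their own pace and stop on an object; the grip force is fixed at half the most. Time passes only in rows, so rows that do not move let the fingers close. It gives the time, the measured TCP pose, the force and the opening at its end, in the units of the state.
- observe(): the state, without advancing time (a new reading comes with each control period).
- read_camera(name): name is "scene" or "top" or "wrist"; returns (picture, depth): 420x560x3 uint8, blue, green, red; 420x560 float32, m along the optical axis (not along the pixel's ray), 0 where there is no reading.
- calibration(name): a dict with "fovy" (degrees; the focal length in pixels is half the picture's height over the tangent of half this angle, whatever the lens; pixels are square), "cx", "cy" (the principal point, pixels), "cam_to_world" (4x4, takes a point from camera to world coordinates). Camera axes: x right, y up, looking along -z (the intrinsics and any distortion apply to the point x, -y, -z); pixel columns grow to the right and rows downward; lengths in m; the calibration is good to about 2 mm. The wrist camera is an equidistant fisheye: a pixel r from the principal point sees the ray r / f radians off the axis. A picture is of the moment at which its call begins: read the wrist's pose just before it. calibration takes no time and is no camera call; for the wrist camera it gives the pose at the moment of the call.
- hand_in(): hands the job in, once; it reports no verdict.
The state is a dict: "time": time; "joint_positions": joint angles; "joint_velocities": joint speeds; "joint_torque": joint torques, N m; "tool_pos": TCP position; "ee_rot": TCP orientation; "ft_force": force on the tool from outside, world axes, zero at the start; "ft_torque": the same for the moment, N m; "grip_width": finger opening in m.
Only numpy, scipy, OpenCV 4.12 (cv2) and the standard library are available. Lean on these libraries where they do the work, as an engineer would, in place of code of your own. Each camera call takes 0.05 s, during which the arm holds its last target. There are 200 camera calls.

## Task

The blue screw cap is only lying loose on top of the canister's thread. Without lifting it off, turn it gently backwards (counter-clockwise seen from above) with light downward pressure until you feel the thread click and the cap drop, then turn it forwards (clockwise) until it is fully home against its stop, never forcing it. Let go, and leave the other things on the table undisturbed.

Things in the scene. Friction and masses are not known exactly. Their poses are not given: they have to be found in the camera images.
- canister: White round canister, 84 mm across, shoulder 100 mm and neck top 125 mm above the table, fixed upright on a 130 mm square black rubber foot 12 mm high. Origin at the centre of the foot's underside, z up along the thread axis. An orange band at the foot of the neck shows while the cap is not home. The cap has about 1.5 mm radial play on the neck. Its yaw is of no use to the job.
- neck_top (a point): Centre of the neck's top face, 125 mm above the table. Right-hand thread with three starts 120 deg apart; where they lie is not given. The cap's lugs begin on the flat thread crest. Turned clockwise there (from above) they meet a hard cross-thread stop; turned counter-clockwise 30 to 85 deg they come over the entry gaps, 14 deg of free play ended by a hard stop.
- thread_entry (a point): Point on the axis, 112.5 mm above the table: floor of the entry gaps. Pressed lightly down over the gaps the cap drops 7.5 mm onto it. From there it turns clockwise 70 to 90 deg, level at first, then sinking 4 mm more if it is free to follow down, to a hard stop: fully home, 11.5 mm below its start.
- cap: Blue screw cap, 80 mm across, about 70 g, loose. Origin at the centre of its lower rim, z up. On its round top (28.5 mm above the origin) stands a straight grip bar across the centre: 62 mm long along the cap's x, 16 mm wide along y, up to 59.5 mm above the origin. The rim is 115 mm above the table at the start, 107.5 mm after the click, 103.5 mm when home.
- cap_grip (a point): Point on the cap's axis in the middle of the grip bar, 46 mm above the cap's origin; axes as the cap's. Turning takes about 0.1 N m under a 5 N push; at a hard stop the resistance rises steeply. 0.2 N m against the stop is snug; 0.6 N m, or 60 N between cap and canister in any way, is forcing it.
- tray: Black tray 200 x 300 x 18 mm with dose cups in it, fixed; origin at the centre of its underside.
- cup0: Clear dose cup, 42 mm across, 40 mm high, loose on the tray; origin at its underside.
- cup1: White dose cup, as the clear one.
- cup2: Second clear dose cup.
- carton_red: Red medicine carton 50 x 90 x 45 mm, loose; origin at its underside.
- carton_white: White medicine carton 60 x 120 x 35 mm, loose; origin at its underside.
- pill_bottle: Amber pill jar, 48 mm across, 85 mm high, loose; origin at its underside.

How it is judged:
On the way:
1. the cap has clicked: it has dropped level into the thread's entry (z of cap in the frame of canister below 0.109 m and angle between cap's own z axis and vertical below 0.06 rad), for 0.1 s.
At the end, for the whole second after the job is handed in: The cap sits level (within 3 deg) on the canister, turned home: its rim no more than 104.4 mm above the canister's origin (home is 103.5 mm), at rest and let go (z of cap in the frame of canister below 0.1044 m and horizontal distance between cap and canister below 0.004 m and angle between cap's own z axis and vertical below 0.05 rad and linear speed of cap below 0.01 m/s); the robot touches nothing.
It fails at once if the cap is forced: more than 60 N between cap and canister (contact force between cap and canister above 60 N).
It fails at once if the cap is lifted off the thread (more than 3 mm above where it lay) (z of cap in the frame of canister above 0.118 m).
It fails at once if another thing is pushed more than 20 mm (distance of any of cup0, cup1, cup2, carton_red, carton_white, pill_bottle from where it was at the start of the episode above 0.02 m).
It also fails if it takes over 67 s, if anything falls off the work surface, if the arm or the gripper's body presses on something with over 40 N, if the wrist force passes 120 N, or if a joint passes its speed limit or range.

## Working session

There is one attempt and no reset: what is moved stays moved. The work goes in short steps, Python scripts to look and compute and a shell command to move; the robot and the scene stay as the last step left them, time stands still between calls to the robot, and variables do not carry over. Pictures are saved under pics/ and viewed, about 8 in all and at most 12, crops included, and the job is handed in when it is done.

```bash
mkdir -p pics; python3 - <<'E'
from rig import *
import cv2,numpy as np
o=observe();print(o)
for n in("top","scene"):
    p,d=read_camera(n);cv2.imwrite(f"pics/{n}0.png",p);np.save(f"{n}0.npy",d);print(n,calibration(n))
E
```

```text
{'time': 0.0, 'joint_positions': array([-1.24168223e+00,  3.09066595e-01,  1.63519618e+00, -1.51537967e-05,
        1.19970061e+00, -6.97127687e-02]), 'joint_velocities': array([ 0.00044747,  0.00073536,  0.00111075, -0.00109662, -0.00108668,
       -0.00046128]), 'joint_torque': array([-1.84555224e-04, -4.15250552e+01, -2.76665622e+01, -1.86741750e-04,
        1.01913055e-02,  5.11857223e-09]), 'tool_pos': array([ 0.24240478, -0.57517454,  0.23000414]), 'ee_rot': array([-2.61628282,  1.73656271,  0.00296385]), 'ft_force': array([-0.25907982, -0.35978824, -0.29530455]), 'ft_torque': array([ 0.05349625, -0.01811771,  0.08141121]), 'grip_width': 0.08558774747760041}
top {'fovy': 54.28734075408678, 'cx': 272.02403521497587, 'cy': 220.0494504072916, 'cam_to_world': array([[ 0.01713526,  0.9942934 , -0.10529495,  0.44526118],
       [-0.99973963,  0.01862511,  0.01318223,  0.07309208],
       [ 0.01506814,  0.10504165,  0.99435366,  1.29211309],
       [ 0.        ,  0.        ,  0.        ,  1.        ]])}
scene {'fovy': 53.25030721351992, 'cx': 277.3799427952631, 'cy': 204.61376930065506, 'cam_to_world': array([[-0.43659754, -0.6297986 ,  0.64244557,  1.18957391],
       [ 0.89964553, -0.30922779,  0.3082468 ,  0.35037921],
       [ 0.00452862,  0.71255308,  0.70160359,  0.77479737],
       [ 0.        ,  0.        ,  0.        ,  1.        ]])}
```

View pics/top0.png

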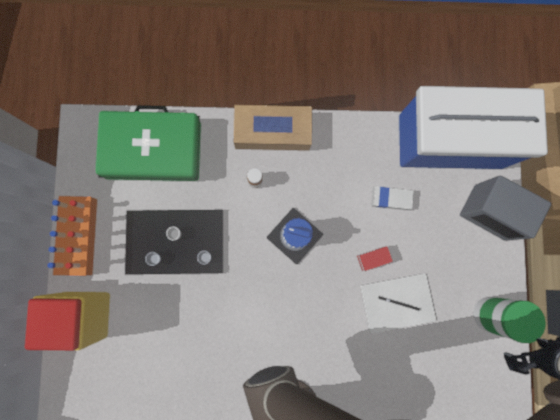

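View pics/scene0.png

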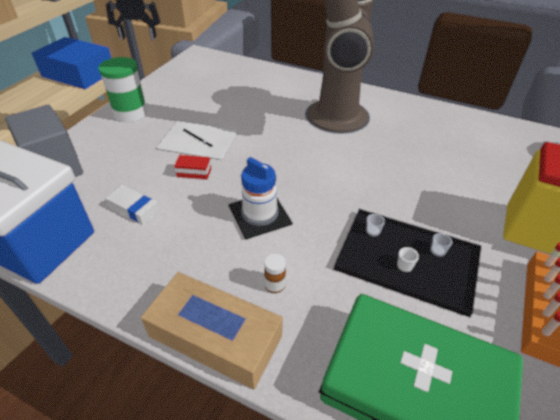

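```bash
cat > h.py <<'E'
from rig import *
import cv2,numpy as np
def cloud(n,p,d):
    c=calibration(n);f=p.shape[0]/2/np.tan(np.radians(c["fovy"])/2)
    v,u=np.mgrid[:p.shape[0],:p.shape[1]]
    X=np.stack([(u-c["cx"])/f*d,-(v-c["cy"])/f*d,-d,np.ones_like(d)],-1)
    return (X@c["cam_to_world"].T)[...,:3]
E
python3 - <<'E'
from h import *
for n,(u,v) in(("top",(296,234)),("scene",(258,180))):
    p=cv2.imread(f"pics/{n}0.png");d=np.load(f"{n}0.npy");W=cloud(n,p,d)
    s=(slice(v-35,v+35),slice(u-35,u+35));P=W[s];q=p[s].astype(int)
    m=(q[...,0]>q[...,2]+50)&(P[...,2]>.05)
    B=P[m];print(n,len(B),np.percentile(B[:,2],[1,10,25,50,75,90,99]).round(4),"all",B.min(0),B.max(0))
    T=B[B[:,2]>.160];
    if len(T)>5:
        c=T[:,:2].mean(0);w,V=np.linalg.eigh(np.cov(T[:,:2].T));print("bar",len(T),c,T[:,2].max(),np.sqrt(w),np.degrees(np.arctan2(V[1,1],V[0,1])),T.min(0),T.max(0))
    T=B[(B[:,2]>.136)&(B[:,2]<.148)];print("top disc",len(T),(T.min(0)+T.max(0))/2,T.max(0)-T.min(0))
a=cv2.resize(cv2.imread("pics/top0.png")[199:269,261:331],(560,560),interpolation=2)
b=cv2.resize(cv2.imread("pics/scene0.png")[145:215,223:293],(560,560),interpolation=2)
cv2.imwrite("pics/crop.png",cv2.resize(np.hstack([a,b]),(800,400)))
E
```

```text
top 613 [0.1357 0.1398 0.1417 0.1434 0.1467 0.1731 0.1768] all [ 0.44526118 -0.05271114  0.09639102] [0.57204872 0.07309208 1.29211309]
bar 127 [ 0.53090463 -0.01760828] 1.2921130881336218 [0.00987458 0.01846812] 90.49437708733257 [ 0.44526118 -0.04667545  0.16138614] [0.54571919 0.07309208 1.29211309]
top disc 466 [ 0.53351732 -0.01463052  0.1419805 ] [0.07706279 0.07616125 0.01123061]
scene 901 [0.1177 0.1265 0.1381 0.1429 0.1551 0.1722 0.1753] all [ 0.49941126 -0.05063246  0.11599691] [1.18957391 0.35037921 0.77479737]
bar 192 [ 0.55020636 -0.00478711] 0.7747973738862167 [0.01341061 0.0931972 ] -149.9751159082571 [ 0.52448478 -0.04080315  0.1600282 ] [1.18957391 0.35037921 0.77479737]
top disc 421 [ 0.53858486 -0.01203351  0.14203967] [0.0783472  0.0771979  0.01166469]
```

View pics/crop.png

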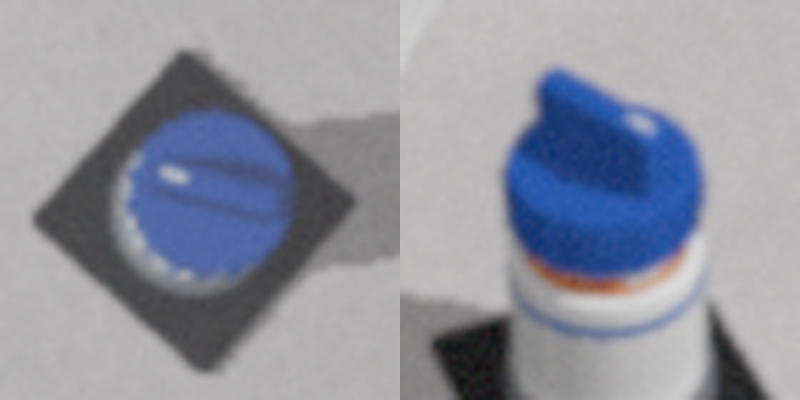

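```bash
python3 - <<'E'
from h import *
A=[]
for n,(u,v) in(("top",(296,234)),("scene",(258,180))):
    p=cv2.imread(f"pics/{n}0.png");d=np.load(f"{n}0.npy");W=cloud(n,p,d)
    s=(slice(v-35,v+35),slice(u-35,u+35));P=W[s];q=p[s].astype(int)
    m=(q[...,0]>q[...,2]+50)&(P[...,2]>.05)&(P[...,2]<.19)
    B=P[m]
    T=B[B[:,2]>.169][:,:2];w,V=np.linalg.eigh(np.cov(T.T))
    print("bar",len(T),T.mean(0),np.sqrt(w),np.degrees(np.arctan2(V[1,1],V[0,1])),cv2.minAreaRect(T.astype(np.float32)))
E
python3 - <<'E'
from rig import *
import cv2,numpy as np
p,d=read_camera("wrist");cv2.imwrite("pics/w0.png",p)
o=observe();c=calibration("wrist");print(o["time"],c)
from scipy.spatial.transform import Rotation as R
print(R.from_rotvec(o["ee_rot"]).as_matrix().round(3),[k for k in globals() if "tcp" in k], tcp_to_grasp if "tcp_to_grasp" in globals() else None)
E
```

```text
bar 117 [ 0.53176862 -0.01917265] [0.0048082  0.01689396] 76.16076172001355 ((0.5328807830810547, -0.016556043177843094), (0.06105782464146614, 0.015818994492292404), 75.24290466308594)
bar 123 [ 0.53827916 -0.01180947] [0.00449093 0.01768236] 77.14116390797061 ((0.5366654992103577, -0.011656299233436584), (0.057695675641298294, 0.016255034133791924), 75.9871826171875)
0.15 {'fovy': 65.70646984690485, 'cx': 281.83242923936257, 'cy': 209.86138451693037, 'cam_to_world': array([[ 0.38772697,  0.88186413,  0.26829732,  0.31123068],
       [-0.92177232,  0.37153597,  0.11089097, -0.5472024 ],
       [-0.00189133, -0.29030447,  0.95693246,  0.37326808],
       [ 0.        ,  0.        ,  0.        ,  1.        ]])}
[[ 0.388 -0.922 -0.001]
 [-0.922 -0.388  0.002]
 [-0.002 -0.    -1.   ]] ['tcp_to_grasp'] 0.0187
```

```bash

python3 -m handwheel '[{"tx":-22.4,"ty":-27,"tz":-6},{"tx":-22.4,"ty":-27,"tz":-6},{"tx":-22.4,"ty":-27,"tz":-6},{"tx":-22.4,"ty":-27,"tz":-6},{"tx":-22.4,"ty":-27,"tz":-6}]' 85
python3 -m handwheel '[{"tx":-22.4,"ty":-27},{"tx":-22.4,"ty":-27},{"tx":-22.4,"ty":-27},{"tx":-22.4,"ty":-27},{"tx":-22.4,"ty":-27}]'
python3 -m handwheel '[{"tx":-22.4,"ty":-27},{"tx":-22.4,"ty":-27},{"tx":-22.4,"ty":-27},{"tx":-22.4,"ty":-27},{"tx":-22.4,"ty":-27}]'
python3 -m handwheel '[{"tx":-22.4,"ty":-27},{"tx":-22.4,"ty":-27},{"tx":-22.4,"ty":-27},{"turn":-0.116},{"turn":-0.116}]'
python3 -m handwheel '[{"turn":-0.116},{"turn":-0.116},{"turn":-0.116},{"turn":-0.116},{"turn":-0.116}]'
python3 -m handwheel '[{"turn":-0.113},{},{}]'
cat >> h.py <<'E'
from scipy.spatial.transform import Rotation as R
def proj(c,X):  # fisheye wrist
    P=np.linalg.inv(c["cam_to_world"])@np.append(X,1);x,y,z=P[0],-P[1],-P[2]
    f=210/np.tan(np.radians(c["fovy"])/2);r=np.hypot(x,y);t=np.arctan2(r,z)
    return np.array([c["cx"]+f*t*x/r,c["cy"]+f*t*y/r])
def unproj(c,uv,h): # to world plane z=h
    f=210/np.tan(np.radians(c["fovy"])/2);a=np.array([uv[0]-c["cx"],uv[1]-c["cy"]]);r=np.hypot(*a);t=r/f
    k=np.array([a[0]/r*np.sin(t),-a[1]/r*np.sin(t),-np.cos(t)]);M=c["cam_to_world"];k=M[:3,:3]@k;o=M[:3,3]
    return o+k*(h-o[2])/k[2]
E
python3 - <<'E'
from h import *
import json
o=observe();c=calibration("wrist");p,d=read_camera("wrist");cv2.imwrite("pics/w1.png",p);np.save("w1.npy",d)
c["cam_to_world"]=c["cam_to_world"].tolist();json.dump(c,open("w1.json","w"))
print(o["time"],o["tool_pos"],R.from_rotvec(o["ee_rot"]).as_matrix().round(3),o["ft_force"],o["ft_torque"])
E
```

```text
0.15 [ 0.2424641  -0.57535822  0.23032824] [[ 0.388 -0.922 -0.001]
 [-0.922 -0.388  0.002]
 [-0.002 -0.    -1.   ]] [-0.51537044  1.07967576  0.29371106] [ 0.04171424  0.03567367 -0.01465919]schema error: expected keys tx, ty, tz, turn
schema error: expected keys tx, ty, tz, turn
schema error: expected keys tx, ty, tz, turn
schema error: expected keys tx, ty, tz, turn
schema error: expected keys tx, ty, tz, turn
schema error: expected keys tx, ty, tz, turn
```

View pics/w1.png

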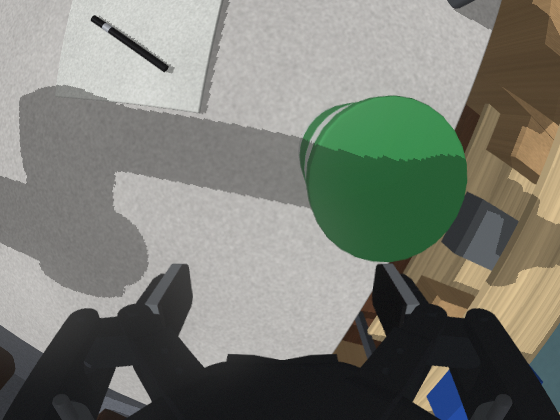

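The picture shows the start pose still: the rows need all four keys, so nothing moved. A green canister (about px 390,180) stands near the jaws, so I'll rise first.

```bash

python3 -m handwheel '[{"tx":0,"ty":0,"tz":-25,"turn":0},{"tx":0,"ty":0,"tz":-35,"turn":0},{"tx":0,"ty":0,"tz":-30,"turn":0},{"tx":-22.4,"ty":-27,"tz":0,"turn":0},{"tx":-22.4,"ty":-27,"tz":0,"turn":0}]' 85
python3 -m handwheel '[{"tx":-22.4,"ty":-27,"tz":0,"turn":0},{"tx":-22.4,"ty":-27,"tz":0,"turn":0},{"tx":-22.4,"ty":-27,"tz":0,"turn":0},{"tx":-22.4,"ty":-27,"tz":0,"turn":0},{"tx":-22.4,"ty":-27,"tz":0,"turn":0}]'
python3 -m handwheel '[{"tx":-22.4,"ty":-27,"tz":0,"turn":0},{"tx":-22.4,"ty":-27,"tz":0,"turn":0},{"tx":-22.4,"ty":-27,"tz":0,"turn":0},{"tx":-22.4,"ty":-27,"tz":0,"turn":0},{"tx":-22.4,"ty":-27,"tz":0,"turn":0}]'
python3 -m handwheel '[{"tx":-22.4,"ty":-27,"tz":0,"turn":0},{"tx":-22.4,"ty":-27,"tz":0,"turn":0},{"tx":-22.4,"ty":-27,"tz":0,"turn":0},{"tx":-22.4,"ty":-27,"tz":0,"turn":0},{"tx":-22.4,"ty":-27,"tz":0,"turn":0}]'
python3 -m handwheel '[{"tx":-22.4,"ty":-27,"tz":0,"turn":0},{"tx":0,"ty":0,"tz":0,"turn":-0.116},{"tx":0,"ty":0,"tz":0,"turn":-0.116},{"tx":0,"ty":0,"tz":0,"turn":-0.116},{"tx":0,"ty":0,"tz":0,"turn":-0.116}]'
python3 -m handwheel '[{"tx":0,"ty":0,"tz":15,"turn":-0.116},{"tx":0,"ty":0,"tz":15,"turn":-0.116},{"tx":0,"ty":0,"tz":15,"turn":-0.116},{"tx":0,"ty":0,"tz":15,"turn":-0.113},{"tx":0,"ty":0,"tz":0,"turn":0}]'
python3 -m handwheel '[{"tx":0,"ty":0,"tz":0,"turn":0},{"tx":0,"ty":0,"tz":0,"turn":0}]'
python3 - <<'E'
from h import *
import json
o=observe();c=calibration("wrist");p,d=read_camera("wrist");cv2.imwrite("pics/w2.png",p);np.save("w2.npy",d)
c["cam_to_world"]=c["cam_to_world"].tolist();json.dump(c,open("w2.json","w"))
print(o["time"],o["tool_pos"],R.from_rotvec(o["ee_rot"]).as_matrix().round(3),o["ft_force"],o["ft_torque"])
E
```

```text
time: 0.62
tool_pos: [0.2753, -0.5157, 0.3243]
ee_rot: [2.612, -1.74, 0.008]
ft_force: [0.4, -0.0, -0.9]
grip_width: 0.0847
time: 1.03
tool_pos: [0.3563, -0.3564, 0.3211]
ee_rot: [-2.617, 1.738, 0.0]
ft_force: [1.5, -0.5, 0.1]
grip_width: 0.0852
time: 1.45
tool_pos: [0.4372, -0.2008, 0.3213]
ee_rot: [-2.617, 1.738, -0.0]
ft_force: [0.4, -0.9, 0.5]
grip_width: 0.0852
time: 1.87
tool_pos: [0.5181, -0.0451, 0.3212]
ee_rot: [2.618, -1.737, 0.0]
ft_force: [0.3, -0.2, -0.3]
grip_width: 0.085
time: 2.28
tool_pos: [0.5338, -0.0151, 0.3209]
ee_rot: [2.95, -1.079, -0.001]
ft_force: [-0.3, -0.1, -0.2]
grip_width: 0.0847
time: 2.7
tool_pos: [0.5313, -0.0154, 0.2576]
ee_rot: [3.118, -0.384, -0.011]
ft_force: [-1.1, 1.1, -0.3]
grip_width: 0.0849
time: 2.87
tool_pos: [0.5344, -0.0157, 0.262]
ee_rot: [-3.117, 0.391, -0.002]
ft_force: [-0.3, 0.4, -0.3]
grip_width: 0.0851
2.8667 [ 0.53443647 -0.01573199  0.26204605] [[ 0.969 -0.247  0.001]
 [-0.247 -0.969 -0.   ]
 [ 0.001 -0.    -1.   ]] [-0.2989803   0.4474007  -0.29482065] [-0.01422263  0.00414344  0.0321816 ]
```

View pics/w2.png

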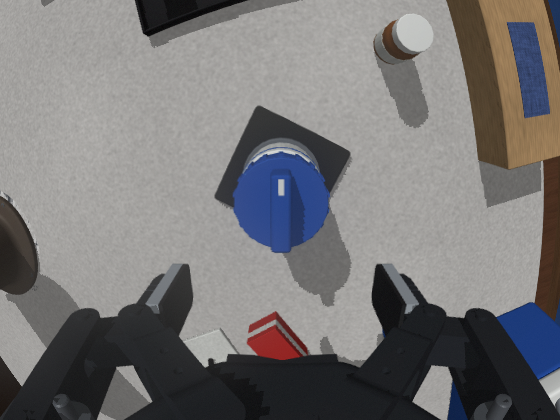

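```bash
cat >> h.py <<'E'
def wcap(p,d,c,zlo=.118):
    f=210/np.tan(np.radians(c["fovy"])/2);v,u=np.mgrid[:420,:560].astype(float)
    a=u-c["cx"];b=v-c["cy"];r=np.hypot(a,b)+1e-9;k=d*np.tan(r/f)/r
    W=np.stack([a*k,-b*k,-d,np.ones_like(d)],-1)@np.array(c["cam_to_world"]).T;W=W[...,:3]
    q=p.astype(int);m=(q[...,0]>q[...,2]+50)&(d>0)&(np.hypot(W[...,0]-.535,W[...,1]+.0135)<.06)&(W[...,2]>zlo)&(W[...,2]<.19)
    B=W[m];h=np.percentile(B[:,2],99);T=B[B[:,2]>h-.004]
    print("bar",len(T),"z",np.median(T[:,2]),cv2.minAreaRect(T[:,:2].astype(np.float32)))
    D=B[(B[:,2]<h-.026)&(B[:,2]>h-.036)]
    (x,y),rr=cv2.minEnclosingCircle(D[:,:2].astype(np.float32));print("disc",len(D),"z",np.median(D[:,2]),x,y,rr,(D.min(0)+D.max(0))/2)
E
python3 - <<'E'
from h import *
import json
c=json.load(open("w2.json"));c["cam_to_world"]=np.array(c["cam_to_world"])
p=cv2.imread("pics/w2.png");wcap(p,np.load("w2.npy"),c)
for uv in((281.5,170),(281.5,252)):print(unproj(c,uv,.1745))
for uv in((233,200),(329,200)):print(unproj(c,uv,.1415))
# where the TCP and finger midline project at bar height
print(proj(c,[.53444,-.01573,.1745]),proj(c,[.53444,-.01573,.262]))
E
```

```text
bar 1503 z 0.17458491616224528 ((0.534028172492981, -0.015528295189142227), (0.060106683522462845, 0.01579306833446026), 75.07258605957031)
disc 5042 z 0.14379113380286282 0.5342910885810852 -0.015993041917681694 0.04064812511205673 [ 0.5343855  -0.01574344  0.14465363]
[0.54310579 0.01688362 0.1745    ]
[ 0.52724397 -0.045151    0.1745    ]
[ 0.4956377  -0.00316509  0.1415    ]
[ 0.5742601  -0.02325842  0.1415    ]
[281.07286971 214.82048858] [280.76815912 268.94147109]
```

```bash

python3 -m handwheel '[{"tx":0,"ty":0,"tz":30,"turn":0},{"tx":0,"ty":0,"tz":30,"turn":0},{"tx":0,"ty":0,"tz":25,"turn":0},{"tx":0,"ty":0,"tz":15,"turn":0},{"tx":0,"ty":0,"tz":8,"turn":0}]' 85
python3 -m handwheel '[{"tx":0,"ty":0,"tz":6,"turn":0},{"tx":0,"ty":0,"tz":0,"turn":0},{"tx":0,"ty":0,"tz":0,"turn":0}]' 40
python3 - <<'E'
from h import *
c=calibration("wrist");p,d=read_camera("wrist");cv2.imwrite("pics/w3.png",p)
wcap(p,d,c);o=observe();print(o["tool_pos"],o["ft_force"],o["ft_torque"],o["grip_width"])
E
```

```text
time: 3.33
tool_pos: [0.5331, -0.0156, 0.1518]
ee_rot: [3.117, -0.389, -0.004]
ft_force: [-0.1, 1.0, 0.1]
grip_width: 0.0848
time: 3.58
tool_pos: [0.5351, -0.0158, 0.1485]
ee_rot: [-3.118, 0.388, -0.003]
ft_force: [0.1, -0.2, -0.2]
grip_width: 0.0512
bar 4209 z 0.17460352971107043 ((0.5342811942100525, -0.015537377446889877), (0.06184299662709236, 0.01610526256263256), 75.68753051757812)
disc 10913 z 0.14382693138929314 0.5349831581115723 -0.015364700928330421 0.04126890376210213 [ 0.53540514 -0.01570205  0.14467325]
[ 0.5353047  -0.01585532  0.14879507] [ 0.23493017 -0.16157828 -0.42717148] [ 0.01187239 -0.035399    0.01266402] 0.04323685418504656
```

View pics/w3.png

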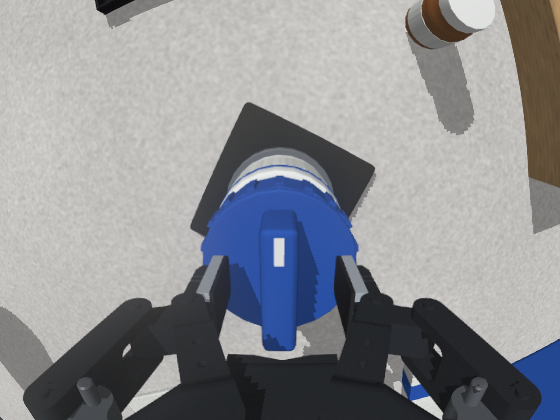

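Fingers straddle the bar (bar px 279,280; pads at 215 and 345), about 1 mm off in tool x. I'll nudge and close.

```bash

python3 -m handwheel '[{"tx":-0.8,"ty":0,"tz":0,"turn":0},{"tx":0,"ty":0,"tz":0,"turn":0},{"tx":0,"ty":0,"tz":0,"turn":0},{"tx":0,"ty":0,"tz":0,"turn":0}]' 18
python3 -m handwheel '[{"tx":0,"ty":0,"tz":0,"turn":0},{"tx":0,"ty":0,"tz":0,"turn":0},{"tx":0,"ty":0,"tz":0,"turn":0},{"tx":0,"ty":0,"tz":0,"turn":0}]' 8
python3 -m handwheel '[{"tx":0,"ty":0,"tz":0.5,"turn":0},{"tx":0,"ty":0,"tz":0,"turn":0},{"tx":0,"ty":0,"tz":0,"turn":0}]'
python3 -c "
from rig import *
o=observe();print(o['tool_pos'],o['ft_force'],o['ft_torque'],o['grip_width'])"
```

```text
time: 3.97
tool_pos: [0.5335, -0.0155, 0.1478]
ee_rot: [-3.118, 0.387, -0.002]
ft_force: [0.6, -0.6, -0.7]
grip_width: 0.0178
time: 4.3
tool_pos: [0.5336, -0.0156, 0.1479]
ee_rot: [-3.118, 0.387, -0.001]
ft_force: [0.1, -0.1, 5.8]
grip_width: 0.0149
time: 4.55
tool_pos: [0.5337, -0.0156, 0.1478]
ee_rot: [3.118, -0.387, 0.001]
ft_force: [-1.0, 0.3, 7.3]
grip_width: 0.015
[ 0.5336521  -0.01557393  0.14783731] [-0.95733518  0.34083261  7.3068853 ] [0.04721371 0.35540147 0.05940548] 0.014992070497945499
```

```bash
cat > s.py <<'E'
from h import *
o=observe();M=R.from_rotvec(o["ee_rot"]).as_matrix()
print("t",o["time"],"pos",(o["tool_pos"]*1e3).round(1),"yaw",np.degrees(np.arctan2(M[1,0],M[0,0])).round(1),"tilt",np.degrees(np.arccos(-M[2,2])).round(2),"F",o["ft_force"].round(1),"T",o["ft_torque"].round(2),"w",o["grip_width"].round(4))
E
python3 s.py
python3 -m handwheel '[{"tx":0,"ty":0,"tz":0,"turn":-0.05},{"tx":0,"ty":0,"tz":0,"turn":-0.05},{"tx":0,"ty":0,"tz":0,"turn":-0.05},{"tx":0,"ty":0,"tz":0,"turn":-0.05}]'
python3 s.py
python3 -m handwheel '[{"tx":0,"ty":0,"tz":0,"turn":-0.05},{"tx":0,"ty":0,"tz":0,"turn":-0.05},{"tx":0,"ty":0,"tz":0,"turn":-0.05},{"tx":0,"ty":0,"tz":0,"turn":-0.05}]'
python3 s.py
```

```text
time: 4.88
tool_pos: [0.5343, -0.0154, 0.1479]
ee_rot: [-3.14, 0.071, -0.004]
ft_force: [-0.1, -0.1, 5.8]
grip_width: 0.0148
time: 5.22
tool_pos: [0.5343, -0.0154, 0.1479]
ee_rot: [-3.132, -0.243, -0.004]
ft_force: [-0.5, 0.8, 5.5]
grip_width: 0.015Traceback (most recent call last):
  File "s.py", line 3, in <module>
    print("t",o["time"],"pos",(o["tool_pos"]*1e3).round(1),"yaw",np.degrees(np.arctan2(M[1,0],M[0,0])).round(1),"tilt",np.degrees(np.arccos(-M[2,2])).round(2),"F",o["ft_force"].round(1),"T",o["ft_torque"].round(2),"w",o["grip_width"].round(4))
                                                                                                                                                                                                                          ^^^^^^^^^^^^^^^^^^^^^
AttributeError: 'float' object has no attribute 'round'
Traceback (most recent call last):
  File "s.py", line 3, in <module>
    print("t",o["time"],"pos",(o["tool_pos"]*1e3).round(1),"yaw",np.degrees(np.arctan2(M[1,0],M[0,0])).round(1),"tilt",np.degrees(np.arccos(-M[2,2])).round(2),"F",o["ft_fo
[... 278 characters left out ...]
             ^^^^^^^^^^^^^^^^^^^^^
AttributeError: 'float' object has no attribute 'round'
Traceback (most recent call last):
  File "s.py", line 3, in <module>
    print("t",o["time"],"pos",(o["tool_pos"]*1e3).round(1),"yaw",np.degrees(np.arctan2(M[1,0],M[0,0])).round(1),"tilt",np.degrees(np.arccos(-M[2,2])).round(2),"F",o["ft_force"].round(1),"T",o["ft_torque"].round(2),"w",o["grip_width"].round(4))
                                                                                                                                                                                                                          ^^^^^^^^^^^^^^^^^^^^^
AttributeError: 'float' object has no attribute 'round'
```

```bash
sed -i 's/o\["grip_width"\].round(4)/round(o["grip_width"],4)/' s.py
python3 s.py
for i in 1; do
python3 -m handwheel '[{"tx":0,"ty":0,"tz":0,"turn":-0.05},{"tx":0,"ty":0,"tz":0,"turn":-0.05},{"tx":0,"ty":0,"tz":0,"turn":0}]' >/dev/null
python3 s.py
python3 -m handwheel '[{"tx":0,"ty":0,"tz":0,"turn":-0.05},{"tx":0,"ty":0,"tz":0,"turn":-0.05},{"tx":0,"ty":0,"tz":0,"turn":0}]' >/dev/null
python3 s.py; done
```

```text
t 5.2167 pos [534.3 -15.4 147.9] yaw 8.9 tilt 0.14 F [-0.5  0.8  5.5] T [ 0.14  0.09 -0.07] w 0.015
t 5.4667 pos [534.3 -15.4 147.9] yaw 14.6 tilt 0.14 F [0.3 0.4 6.2] T [0.12 0.13 0.02] w 0.0147
t 5.7167 pos [534.3 -15.4 147.9] yaw 20.3 tilt 0.13 F [0.1 0.5 5.3] T [0.08 0.1  0.1 ] w 0.0149
```

```bash

python3 -m handwheel '[{"tx":0,"ty":0,"tz":0,"turn":-0.05},{"tx":0,"ty":0,"tz":0,"turn":-0.05},{"tx":0,"ty":0,"tz":0,"turn":0}]' >/dev/null
python3 s.py
python3 -m handwheel '[{"tx":0,"ty":0,"tz":0,"turn":-0.05},{"tx":0,"ty":0,"tz":0,"turn":-0.05},{"tx":0,"ty":0,"tz":0,"turn":0}]' >/dev/null
python3 s.py
```

```text
t 5.9667 pos [534.3 -15.4 147.9] yaw 26.0 tilt 0.13 F [1.3 0.3 6.1] T [0.1  0.1  0.07] w 0.015
t 6.2167 pos [534.3 -15.4 147.9] yaw 31.8 tilt 0.13 F [-0.1  0.7  5.5] T [0.09 0.14 0.05] w 0.0152
```

```bash

python3 -m handwheel '[{"tx":0,"ty":0,"tz":0,"turn":-0.05},{"tx":0,"ty":0,"tz":0,"turn":-0.05},{"tx":0,"ty":0,"tz":0,"turn":0}]' >/dev/null
python3 s.py
```

```text
t 6.4667 pos [534.2 -15.4 147.9] yaw 37.5 tilt 0.13 F [-0.  -0.3  5.3] T [0.14 0.15 0.07] w 0.0148
```

```bash

python3 -m handwheel '[{"tx":0,"ty":0,"tz":0,"turn":-0.05},{"tx":0,"ty":0,"tz":0,"turn":-0.05},{"tx":0,"ty":0,"tz":0,"turn":0}]' >/dev/null
python3 s.py
```

```text
t 6.7167 pos [534.3 -15.4 147.8] yaw 43.2 tilt 0.13 F [ 0.6 -0.2  5.8] T [0.13 0.14 0.08] w 0.0152
```

```bash

python3 -m handwheel '[{"tx":0,"ty":0,"tz":0,"turn":-0.05},{"tx":0,"ty":0,"tz":0,"turn":-0.05},{"tx":0,"ty":0,"tz":0,"turn":0}]' >/dev/null
python3 s.py
```

```text
t 6.9667 pos [534.3 -15.4 147.8] yaw 49.0 tilt 0.13 F [-0.1  1.2  6.4] T [0.13 0.08 0.09] w 0.0152
```

```bash

python3 -m handwheel '[{"tx":0,"ty":0,"tz":0,"turn":-0.05},{"tx":0,"ty":0,"tz":0,"turn":-0.05},{"tx":0,"ty":0,"tz":0,"turn":0}]' >/dev/null
python3 s.py
```

```text
t 7.2167 pos [534.  -15.4 147.2] yaw 54.6 tilt 0.1 F [0.4 0.3 2.1] T [ 0.05 -0.14  0.04] w 0.0151
```

```bash

python3 -m handwheel '[{"tx":0,"ty":0,"tz":0.7,"turn":0},{"tx":0,"ty":0,"tz":0.7,"turn":0},{"tx":0,"ty":0,"tz":0,"turn":0}]' >/dev/null
python3 s.py
```

```text
t 7.4667 pos [532.8 -15.6 144.6] yaw 54.6 tilt 0.04 F [ 0.4 -0.7 -0.9] T [-0.11 -0.24  0.01] w 0.0153
```

```bash

python3 -m handwheel '[{"tx":0,"ty":0,"tz":1,"turn":0},{"tx":0,"ty":0,"tz":1,"turn":0},{"tx":0,"ty":0,"tz":0,"turn":0}]' >/dev/null
python3 s.py
```

```text
t 7.7167 pos [532.7 -15.5 142.8] yaw 54.6 tilt 0.06 F [ 0.3 -0.5 -0.5] T [-0.08 -0.16  0.07] w 0.0147
```

```bash

python3 -m handwheel '[{"tx":0,"ty":0,"tz":0.6,"turn":0},{"tx":0,"ty":0,"tz":0.6,"turn":0},{"tx":0,"ty":0,"tz":0,"turn":0}]' >/dev/null
python3 s.py
```

```text
t 7.9667 pos [532.6 -15.3 141.7] yaw 54.6 tilt 0.09 F [ 0.2 -0.  -0.5] T [-0.08 -0.01  0.03] w 0.0151
```

```bash

python3 -m handwheel '[{"tx":0,"ty":0,"tz":0.6,"turn":0},{"tx":0,"ty":0,"tz":0,"turn":0}]' >/dev/null
python3 s.py
```

```text
t 8.1333 pos [532.9 -15.4 141.3] yaw 54.6 tilt 0.04 F [-0.3 -0.4 -0.4] T [ 0.04 -0.03 -0.  ] w 0.0151
```

```bash

python3 -m handwheel '[{"tx":0,"ty":0,"tz":0.6,"turn":0},{"tx":0,"ty":0,"tz":0.6,"turn":0},{"tx":0,"ty":0,"tz":0,"turn":0}]' >/dev/null
python3 s.py
```

```text
t 8.3833 pos [533.2 -15.5 140.4] yaw 54.6 tilt 0.0 F [ 0.3 -0.7  0.5] T [-0.03  0.02  0.01] w 0.0149
```

```bash

python3 -m handwheel '[{"tx":0,"ty":0,"tz":0.6,"turn":0},{"tx":0,"ty":0,"tz":0.4,"turn":0},{"tx":0,"ty":0,"tz":0,"turn":0}]' >/dev/null
python3 s.py
```

```text
t 8.6333 pos [533.3 -15.5 140.4] yaw 54.6 tilt 0.01 F [-2.4 -0.5  5.6] T [ 0.11  0.45 -0.05] w 0.0148
```

The cap has clicked (7.4 mm drop, then firm floor). Now clockwise.

```bash

python3 -m handwheel '[{"tx":0,"ty":0,"tz":0,"turn":0.05},{"tx":0,"ty":0,"tz":0,"turn":0.05},{"tx":0,"ty":0,"tz":0,"turn":0.05},{"tx":0,"ty":0,"tz":0,"turn":0}]' >/dev/null
python3 s.py
```

```text
t 8.9667 pos [534.1 -15.7 140.4] yaw 46.0 tilt 0.12 F [ 0.8 -1.   4.9] T [-0.08  0.13 -0.06] w 0.0148
```

```bash

python3 -m handwheel '[{"tx":0,"ty":0,"tz":0,"turn":0.05},{"tx":0,"ty":0,"tz":0,"turn":0.05},{"tx":0,"ty":0,"tz":0,"turn":0.05},{"tx":0,"ty":0,"tz":0,"turn":0}]' >/dev/null
python3 s.py
```

```text
t 9.3 pos [534.1 -15.8 140.3] yaw 37.4 tilt 0.12 F [ 0.3 -1.6  4.2] T [-0.17  0.1  -0.04] w 0.0147
```

```bash

python3 -m handwheel '[{"tx":0,"ty":0,"tz":0,"turn":0.05},{"tx":0,"ty":0,"tz":0,"turn":0.05},{"tx":0,"ty":0,"tz":0,"turn":0}]' >/dev/null
python3 s.py
```

```text
t 9.55 pos [534.2 -15.7 140.1] yaw 31.8 tilt 0.14 F [ 1.  -0.2  4.9] T [-0.13 -0.02 -0.03] w 0.0148
```

```bash

python3 -m handwheel '[{"tx":0,"ty":0,"tz":0.2,"turn":0.05},{"tx":0,"ty":0,"tz":0.2,"turn":0.05},{"tx":0,"ty":0,"tz":0.1,"turn":0.05},{"tx":0,"ty":0,"tz":0,"turn":0}]' >/dev/null
python3 s.py
```

```text
t 9.8833 pos [533.7 -15.6 139.3] yaw 23.2 tilt 0.06 F [ 0.6 -0.7  4.6] T [-0.13 -0.03 -0.14] w 0.0149
```

```bash

python3 -m handwheel '[{"tx":0,"ty":0,"tz":0.2,"turn":0.05},{"tx":0,"ty":0,"tz":0.2,"turn":0.05},{"tx":0,"ty":0,"tz":0.2,"turn":0.05},{"tx":0,"ty":0,"tz":0,"turn":0}]' >/dev/null
python3 s.py
```

```text
t 10.2167 pos [533.6 -15.5 138.7] yaw 14.6 tilt 0.04 F [-0.7 -1.   5.1] T [-0.07  0.07 -0.09] w 0.0152
```

```bash

python3 -m handwheel '[{"tx":0,"ty":0,"tz":0.2,"turn":0.05},{"tx":0,"ty":0,"tz":0.2,"turn":0.05},{"tx":0,"ty":0,"tz":0,"turn":0}]' >/dev/null
python3 s.py
```

```text
t 10.4667 pos [533.5 -15.5 138.2] yaw 8.9 tilt 0.04 F [ 0.4 -1.1  5.9] T [-0.08  0.03 -0.16] w 0.0152
```

```bash

python3 -m handwheel '[{"tx":0,"ty":0,"tz":0.2,"turn":0.05},{"tx":0,"ty":0,"tz":0.2,"turn":0.05},{"tx":0,"ty":0,"tz":0.2,"turn":0.05},{"tx":0,"ty":0,"tz":0,"turn":0}]' >/dev/null
python3 s.py
```

```text
t 10.8 pos [533.4 -15.4 137.7] yaw 0.3 tilt 0.03 F [-0.2  0.   4.9] T [-0.08  0.05 -0.04] w 0.0149
```

```bash

python3 -m handwheel '[{"tx":0,"ty":0,"tz":0.2,"turn":0.04},{"tx":0,"ty":0,"tz":0.2,"turn":0.04},{"tx":0,"ty":0,"tz":0,"turn":0}]' >/dev/null
python3 s.py
```

```text
t 11.05 pos [533.5 -15.4 137.3] yaw -4.3 tilt 0.04 F [-1.1 -0.4  4.7] T [-0.05  0.04 -0.12] w 0.0151
```

```bash

python3 -m handwheel '[{"tx":0,"ty":0,"tz":0.2,"turn":0.03},{"tx":0,"ty":0,"tz":0.2,"turn":0.03},{"tx":0,"ty":0,"tz":0,"turn":0}]' >/dev/null
python3 s.py
```

```text
t 11.3 pos [533.6 -15.4 137. ] yaw -7.7 tilt 0.05 F [-0.  -1.   6.6] T [ 0.02  0.11 -0.11] w 0.0153
```

```bash

python3 -m handwheel '[{"tx":0,"ty":0,"tz":0.1,"turn":0.03},{"tx":0,"ty":0,"tz":0.1,"turn":0.03},{"tx":0,"ty":0,"tz":0,"turn":0}]' >/dev/null
python3 s.py
```

```text
t 11.55 pos [533.6 -15.4 136.8] yaw -11.1 tilt 0.05 F [-0.7 -0.4  5.7] T [-0.01  0.05 -0.02] w 0.0148
```

```bash

python3 -m handwheel '[{"tx":0,"ty":0,"tz":0.2,"turn":0.02},{"tx":0,"ty":0,"tz":0.1,"turn":0.02},{"tx":0,"ty":0,"tz":0,"turn":0}]' >/dev/null
python3 s.py
```

```text
t 11.8 pos [533.6 -15.4 136.6] yaw -13.4 tilt 0.05 F [-0.1  0.5  6.3] T [ 0.01  0.04 -0.02] w 0.015
```

```bash

python3 -m handwheel '[{"tx":0,"ty":0,"tz":0.1,"turn":0.02},{"tx":0,"ty":0,"tz":0,"turn":0.01},{"tx":0,"ty":0,"tz":0,"turn":0}]' >/dev/null
python3 s.py
```

```text
t 12.05 pos [533.6 -15.4 136.5] yaw -15.1 tilt 0.05 F [-0.5 -1.   5.4] T [-0.02  0.05  0.04] w 0.0149
```

```bash
echo 'print("j6",o["joint_torque"][5].round(3))'>>s.py; python3 s.py
python3 -m handwheel '[{"tx":0,"ty":0,"tz":0,"turn":0.02},{"tx":0,"ty":0,"tz":0,"turn":0.01},{"tx":0,"ty":0,"tz":0,"turn":0}]' >/dev/null
python3 s.py
```

```text
t 12.05 pos [533.6 -15.4 136.5] yaw -15.1 tilt 0.05 F [-0.5 -1.   5.4] T [-0.02  0.05  0.04] w 0.0149
j6 0.079
t 12.3 pos [533.6 -15.5 136.4] yaw -16.7 tilt 0.06 F [-0.9 -0.3  5.5] T [-0.05  0.06  0.31] w 0.0145
j6 0.35
```

```bash

python3 -m handwheel '[{"tx":0,"ty":0,"tz":0.1,"turn":0.02},{"tx":0,"ty":0,"tz":0,"turn":0.01},{"tx":0,"ty":0,"tz":0,"turn":0}]' >/dev/null
python3 s.py
```

```text
t 12.55 pos [533.7 -15.5 136.4] yaw -18.3 tilt 0.08 F [-0.  -0.   5.5] T [0.11 0.07 0.99] w 0.015
j6 1.033
```

That reached the stop and overshot it: 0.35 N m, then about 1.0 N m, above the 0.6 "forcing" mark. I sent the second nudge without reading the first. Relaxing now.

```bash

python3 -m handwheel '[{"tx":0,"ty":0,"tz":0,"turn":-0.02},{"tx":0,"ty":0,"tz":0,"turn":-0.014},{"tx":0,"ty":0,"tz":0,"turn":0}]' >/dev/null
python3 s.py
```

```text
t 12.8 pos [533.7 -15.4 136.4] yaw -16.5 tilt 0.06 F [-0.7  0.2  5.8] T [0.01 0.09 0.22] w 0.015
j6 0.088
```

```bash

python3 -m handwheel '[{"tx":0,"ty":0,"tz":-0.6,"turn":0},{"tx":0,"ty":0,"tz":0,"turn":0}]' >/dev/null; python3 s.py
python3 -m handwheel '[{"tx":0,"ty":0,"tz":0,"turn":0},{"tx":0,"ty":0,"tz":0,"turn":0},{"tx":0,"ty":0,"tz":0,"turn":0},{"tx":0,"ty":0,"tz":0,"turn":0},{"tx":0,"ty":0,"tz":0,"turn":0}]' 60
python3 -m handwheel '[{"tx":0,"ty":0,"tz":-5,"turn":0},{"tx":0,"ty":0,"tz":-15,"turn":0},{"tx":0,"ty":0,"tz":-25,"turn":0},{"tx":0,"ty":0,"tz":-30,"turn":0},{"tx":0,"ty":0,"tz":-30,"turn":0}]'
python3 -m handwheel '[{"tx":0,"ty":0,"tz":-15,"turn":0},{"tx":0,"ty":0,"tz":0,"turn":0},{"tx":0,"ty":0,"tz":0,"turn":0},{"tx":0,"ty":0,"tz":0,"turn":0}]' 85
python3 - <<'E'
from h import *
c=calibration("wrist");p,d=read_camera("wrist");cv2.imwrite("pics/w4.png",p);wcap(p,d,c,.105)
p,d=read_camera("scene");cv2.imwrite("pics/scene1.png",cv2.resize(p[130:270,180:360],(720,560),interpolation=2))
E
python3 s.py
```

```text
t 12.9667 pos [533.6 -15.5 136.5] yaw -16.6 tilt 0.07 F [0.8 0.  2.8] T [-0.03 -0.2   0.24] w 0.0148
j6 0.223
time: 13.38
tool_pos: [0.5327, -0.0154, 0.1359]
ee_rot: [-3.108, 0.458, 0.002]
ft_force: [0.7, 0.7, -0.7]
grip_width: 0.0598
time: 13.8
tool_pos: [0.5324, -0.0154, 0.2421]
ee_rot: [-3.108, 0.459, 0.003]
ft_force: [1.7, -0.1, 0.2]
grip_width: 0.0599
time: 14.13
tool_pos: [0.5322, -0.0154, 0.2552]
ee_rot: [3.108, -0.459, -0.003]
ft_force: [0.4, 0.1, -0.1]
grip_width: 0.085
bar 1454 z 0.16327320054424616 ((0.5338011980056763, -0.01587275043129921), (0.06092899292707443, 0.01591513492166996), 73.85287475585938)
disc 4915 z 0.13251934412725525 0.5341938734054565 -0.01600680500268936 0.04054941236972809 [ 0.53416767 -0.01557077  0.13338826]
t 14.2333 pos [531.8 -15.3 254.3] yaw -16.8 tilt 0.23 F [ 0.4 -0.7 -0.5] T [-0.01  0.01  0.04] w 0.0852
j6 -0.0
```

View pics/scene1.png

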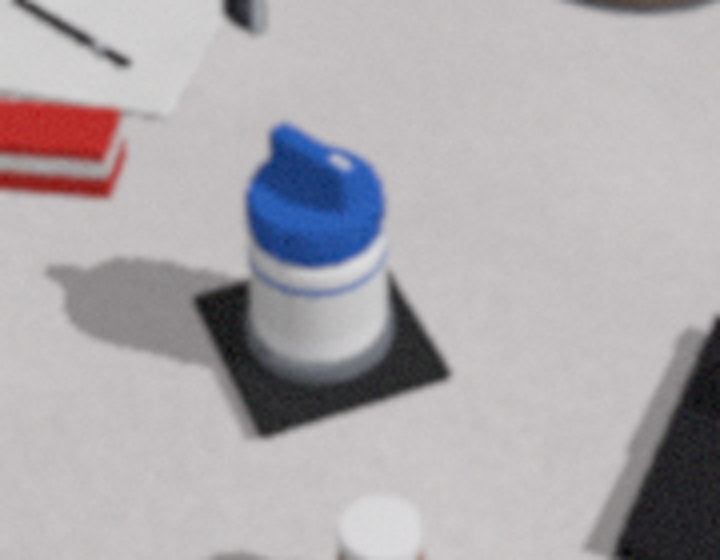

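View pics/w4.png

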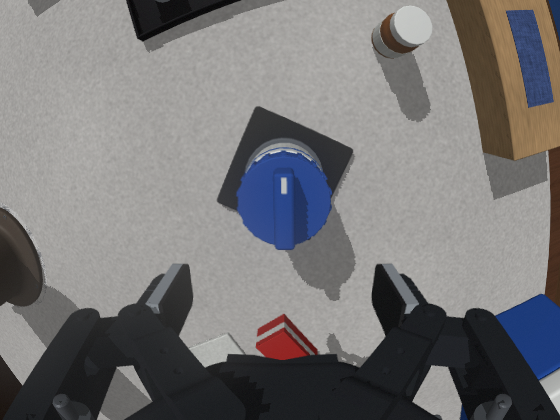

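The scene crop shows the cap (315,200) level on the canister with no orange band visible. The wrist view shows the gripper open and clear, and the bar (284,210) 11.3 mm lower than at the start, so the rim is at about 103.7 mm. The nearby things look unmoved.

```bash
python3 -c "
from rig import *
print(hand_in())"
```

```text
the job is handed in; nothing more can be done
None
```

The cap is home and released, and the job is handed in, but I turned it too hard against the stop for a moment.

**What I did:** I gripped the bar and turned the cap counter-clockwise about 69° under about 6 N. The push force then fell, and the cap went down 7.4 mm onto a firm floor. I turned it clockwise about 71° at about 5 N, following it down to the hard stop, then eased the torque, let go and rose clear.

**Last checks:**
- **Height:** the wrist camera put the bar and top disc 11.3 mm below their start, so the rim is at about 103.7 mm (home is 103.5, limit 104.4).
- **Orange band and level:** no orange band is visible, and the cap looks level and centred.
- **Other things:** those near the cap look unmoved in the last pictures. I did not measure them or view the tray and cups closely.
- **Time:** about 14 s on the clock.

**What went wrong:** the torque reached about 1.0 N m for about a quarter of a second, over the 0.6 N m you call forcing. I sent one more small turn before reading the 0.35 N m that marked the stop. I backed off at once to about 0.1–0.2 N m. The contact force between cap and canister is not measured. Estimated from the torque it was roughly 30 N, below the 60 N limit, but I could not confirm that.

**Disagreement:** before the grasp, the top and scene cameras placed the cap up to about 5 mm from the wrist camera's estimate. I used the wrist view, and side forces stayed under about 2.5 N.

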